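Get the incense mill ready: raise its lid and fit the crank

ROBOT

A 7-joint arm with a two-finger parallel gripper is mounted at the origin on the work surface. World frame = base frame: x ahead of the robot, y to its left, z up, the work surface at z = 0. Lengths are in m, angles in rad, forces in N, time in s.
With the tool pointing down it reaches from about 0.425 to 1.025 m from the base axis. Payload 9.4 kg.
Tool frame: the origin (TCP) lies midway between the tips of the shut fingers; the grasp point (between the pads) lies 19 mm behind it; x points along the fingers, z is the direction in which the jaws open and shut, and the axes are right-handed (so a half turn about x gives the same grasp; the last joint's range is limited). The gripper opens to 85 mm and grips with 20 to 120 N. Pads are 22 mm wide; open, the fingers measure 114 mm over their backs; the gripper's body (76 mm by 85 mm) begins 54 mm behind the grasp point. The pads swing forward as they close: fully open they stand 13 mm farther back than shut.
Start: joints at [-1.245, 0.599, -0.003, 1.599, 0.002, 0.943, -0.08], TCP at [0.284, 0.667, 0.231] pointing down, gripper open.
Joint ranges: [-2.57, 2.57], [-0.35, 1.97], [-1.29, 1.29], [0.11, 2.56], [-1.05, 4.19], [0.11, 1.86], [-2.63, 2.63]. Speed limits (rad/s): [2.22, 2.22, 3.01, 3.01, 3.14, 3.14, 3.14].

INTERFACE

Orientations are given as a unit quaternion [w, x, y, z].
In Python, from rig import * gives the robot as it stands. The module is installed in compiled form; this text tells all that it offers. Calls block until the motion is done:
- move_ptp(position, orientation): joint-space move of the TCP to a pose.
- move_l(position, orientation=None, velocity=0.15): straight line of the TCP; orientation=None keeps the orientation; velocity is the mean speed in m/s.
- goto_joints(angles): joint-space move.
- gripper_to(opening, grip_force=None): finger opening in m; grip_force is the grip in N (None keeps the last); returns when the fingers have stopped.
- sleep(seconds).
- ik(position, orientation): joint angles nearest the present ones, or None.
- get_state(): the state.
- read_camera(name): name is "scene" or "top" or "wrist"; returns a dict with "image" (384x512x3 uint8, red, green, blue), "z_map" (384x512 float32, m along the optical axis (not along the pixel's ray), 0 where there is no reading), "vertical_fov" (degrees; the focal length in pixels is half the picture's height over the tangent of half this angle, whatever the lens; pixels are square), "cx", "cy" (the principal point, pixels), "k1" (the pictures are not rectified: a ray, as slopes to the right and down, at radius r is drawn at 1 + k1 r^2 times it, then the intrinsics apply), "R" (3x3) and "t" (3): a world point X has camera coordinates R X + t; the wrist camera has in their place "T_tool_cam" (4x4, takes a point from camera to tool coordinates, whose origin is the TCP and whose axes are the tool frame's). Camera axes: x right, y down, z forward; pixel columns grow to the right and rows downward; lengths in m; the calibration is good to about 2 mm. A picture is of the moment at which its call begins: read the wrist's pose just before it.
A pose or a line that the arm cannot do raises PlanningError and nothing moves.
- sign_off(): hands the job in, once; it reports no verdict.
The state is a dict: "time_s": time; "q": joint angles; "qvel": joint speeds; "tau": joint torques, N m; "tcp_pos": TCP position; "tool_rot": TCP orientation; "ft_force": force on the tool from outside, world axes, zero at the start; "ft_torque": the same for the moment, N m; "finger_gap": finger opening in m.
Only numpy, scipy, OpenCV 4.12 (cv2) and the standard library are available. Lean on these libraries where they do the work, as an engineer would, in place of code of your own. Each camera call takes 0.05 s, during which the arm holds its last target.

TASK

Get the little wooden incense mill ready for grinding: press the lever at its front down to its stop so that the lid swings up, goes over and stays open by itself, then let the lever come back up. Then fit the loose crank by its square hole onto the mill's square drive shaft and push it fully home without forcing it, its arm standing clear of the open lid and the candlestick. Leave the lid open, let go of the crank, and leave everything else on the shelf standing where it is.

Things in the scene. Friction and masses are not known exactly. Their poses are not given: they have to be found in the camera images.
- mill: Incense mill, fixed, left or right on the shelf (the crank on the other side): oak box 140 x 140 mm, its hopper rim 104 mm up, on a dark foot plate 160 mm wide that runs out to 175 mm in front. Origin: centre of the box on the shelf; -x is its front (lever), +x its back (lid hinge), z up. Closed lid: hollow cover 140 x 140 x 48 mm on the rim (top at 152 mm), hiding the drive shaft.
- lid_lever (a joint): Lid lever, hinged about the mill's y axis 66 mm in front of its origin, 62 mm up. 0 = up at rest, 0.31 rad = down on its stop (pad then 26 mm lower). A spring returns it. Takes up to 10 N on the pad. It pushes the lid up by over four times its own angle; only near the stop (above 0.28 rad) does the lid pass its balance point, else it drops shut again on release.
- lever_pad (a point): Centre of the top face of the lever's pale wooden pad (42 mm long, 60 mm wide, 12 mm thick); at rest 148 mm in front of the mill's origin on its centre line and 83 mm above the shelf, sloping down towards the mill by 0.155 rad; on the stop it slopes as much the other way. Moves with the lever.
- mill_lid (a joint): The mill's lid, hinged on the rim's back edge (70 mm behind the mill's origin, 104 mm up). 0 = closed, 2.05 rad = fully open, leaning back on its stop. It balances at 1.15 rad; past that it falls open by itself and stays. Open, it bars the space behind the hinge line up to 250 mm high: a crank arm over the hopper must point over 65 degrees away from the mill's +x.
- shaft_seat (a point): On the drive shaft's axis, over the mill's origin, at the top of the shaft's round shoulder plate (60 mm wide), 110 mm above the shelf; x, y square to the shaft's faces, z up. Above it the steel shaft: 18 mm square, 30 mm long, the last 5 mm tapering to 12.4 mm. It turns with a little friction and stands at any angle. The crank is home when its hub's underside rests on the shoulder.
- crank_hub (a point): Centre of the loose crank's hub, 17 mm above its underside. Steel hub 36 x 36 x 34 mm high, a 20.2 mm square hole right through along z, square to the hub's faces. x points along the flat arm (22 mm wide, 8 mm thick, flush with the hub's underside), z up. Crank about 0.3 kg, balance point 22 mm from the hub along x. Lies flat on the shelf, hole upright, at any yaw.
- crank_grip (a point): Middle of the crank's upright round wooden grip (25 mm thick, from 8 to 60 mm above the arm's underside), 125 mm from the hub centre along the hub's x. The crank reaches 138 mm from the hub centre.
- vase: White porcelain vase, up to 72 mm wide and 185 mm tall, in the middle between the mill and the crank; origin at the centre of its foot.
- cup_a: Small steel cup, 60 mm wide, 48 mm tall, beside the crank's arm; origin at the centre of its foot.
- cup_b: The other small steel cup, 60 mm wide, 48 mm tall, beside the crank's hub; origin at the centre of its foot.
- candlestick: Brass candlestick with a plain white candle, foot 50 mm wide, candle 22 mm wide, a 32 mm wide pan 64 to 70 mm up, 165 mm tall in all; it stands close beside the mill, about 140 mm from the drive shaft. Origin at the centre of its foot.
- incense_box: Green plastic incense box with a sliding top, 150 x 62 x 48 mm, at the left; origin at the centre of its underside, x along its length.
- bowl: Blue ceramic bowl, 116 mm wide, 50 mm tall, at the right; origin at the centre of its foot.
- jar: White ceramic jar with a wooden cap, 68 mm wide, 85 mm tall, in the middle at the back; origin at the centre of its foot.
- dish: Small white dish, 76 mm wide, 18 mm tall, in the middle at the front; origin at the centre of its foot.
- crank: The loose crank as a whole (see crank_hub); origin at the centre of the hub's underside, x along the arm.
Not all that is in view belongs to the job. What is meant by the crank is not orange, purple or red, and is the larger of those in its own colour.

How it is judged:
On the way, in this order (a step that is already met when the one before it is completed fails the run):
1. the lid lever is pressed down to its stop (value of joint lid_lever above 0.28 rad), for 0.05 s.
2. the lid has swung over and stands open by itself, the lever let go and back up (value of joint mill_lid above 1.85 rad and value of joint lid_lever below 0.05 rad), for 0.2 s.
3. the crank sits fully home on the square shaft, the lid still open (z of crank_hub in the frame of shaft_seat below 0.0195 m and horizontal distance between crank_hub and shaft_seat below 0.003 m and angle between crank_hub's own z axis and vertical below 0.06 rad and (angle between the x axis of crank_hub and the x axis of shaft_seat, either way round below 0.17 rad or angle between the x axis of crank_hub and the y axis of shaft_seat, either way round below 0.17 rad) and value of joint mill_lid above 1.8 rad), for 0.2 s.
At the end, for the whole second after the job is handed in: Crank home on the shaft (height 2.5 mm, axis 3 mm, tilt 0.06 rad, turn 0.17 rad), released, at rest, grip under 60 mm towards the lid from the mill's centre and over 26 mm from the candle; lid open over 1.8 rad, lever up (under 0.05 rad); all else upright (0.15 rad), within 30 mm of its place (all of step 3 and x of crank_grip in the frame of mill below 0.06 m and horizontal distance between crank_grip and candlestick above 0.026 m and value of joint lid_lever below 0.05 rad and linear speed of crank below 0.02 m/s and angular speed of crank below 0.1 rad/s and angle between each of vase, cup_a, cup_b, candlestick, incense_box, bowl, jar, dish's own z axis and vertical below 0.15 rad and distance of each of vase, cup_a, cup_b, candlestick, incense_box, bowl, jar, dish from where it was at the start of the episode below 0.03 m); the robot touches nothing.
It fails at once if the crank is forced or hammered against the mill (over 60 N) (contact force between crank and mill above 60 N).
It fails at once if something else on the shelf is knocked over or pushed 30 mm or more from its place (angle between any of vase, cup_a, cup_b, candlestick, incense_box, bowl, jar, dish's own z axis and vertical above 0.5 rad or distance of any of vase, cup_a, cup_b, candlestick, incense_box, bowl, jar, dish from where it was at the start of the episode above 0.03 m).
It also fails if it takes over 67 s, if anything falls off the work surface, if the arm or the gripper's body presses on something with over 40 N, if the wrist force passes 120 N, or if a joint passes its speed limit or range.

## Working session

There is one attempt and no reset: what is moved stays moved. The work goes in short steps, each a Python script; the robot and the scene stay as the last script left them, time stands still between calls to the robot, and variables do not carry over. Pictures are saved under pics/ and viewed, and the job is handed in when it is done.

```bash
mkdir -p pics; ls
cat > h.py <<'E'
from rig import *
import numpy as np, cv2
from scipy.spatial.transform import Rotation as Rn
def save(n,im): cv2.imwrite('pics/'+n+'.png',cv2.cvtColor(im,cv2.COLOR_RGB2BGR))
E
python3 - <<'E'
from h import *
import pickle
s=get_state();print(s['time_s'],s['tcp_pos'],s['tool_rot'],s['finger_gap'])
d={}
for c in ['scene','top','wrist']:
    d[c]=read_camera(c); save(c+'0',d[c]['image'])
    print(c,{k:v for k,v in d[c].items() if k not in('image','z_map')})
pickle.dump((s,d),open('d0.pkl','wb'))
E
```

```text
pics
0.0 [0.28402353 0.66652041 0.23040804] [ 0.58946416 -0.39023305  0.59034825  0.38953705] 0.0854571739904918
scene {'vertical_fov': 42.987242523240816, 'cx': 252.53296768656583, 'cy': 187.63367307658746, 'k1': -0.12365359136483872, 'R': array([[ 0.75759226,  0.65251981, -0.01648855],
       [ 0.35884617, -0.43746477, -0.82453259],
       [-0.54523701,  0.61874265, -0.56557416]]), 't': array([-0.44348857, -0.13532448,  1.83792193])}
top {'vertical_fov': 48.46058373972713, 'cx': 253.29006028251928, 'cy': 193.50593323401486, 'k1': -0.14569496225548967, 'R': array([[ 0.01315082, -0.99978027, -0.01632394],
       [-0.99706595, -0.01188043, -0.07561976],
       [ 0.07540921,  0.0172705 , -0.9970031 ]]), 't': array([1.03181525e-03, 5.41151852e-01, 1.30107100e+00])}
wrist {'vertical_fov': 70.82996154772835, 'cx': 252.99473392107708, 'cy': 189.04967678492548, 'k1': 0.01732732246953386, 'T_tool_cam': array([[-2.59142594e-04, -3.12993991e-01,  9.49755071e-01,
        -1.42708810e-01],
       [-3.30146810e-04, -9.49755024e-01, -3.12994066e-01,
         8.13392819e-02],
       [ 9.99999912e-01, -3.94668701e-04,  1.42788013e-04,
        -3.63295623e-04],
       [ 0.00000000e+00,  0.00000000e+00,  0.00000000e+00,
         1.00000000e+00]])}
```

View pics/scene0.png

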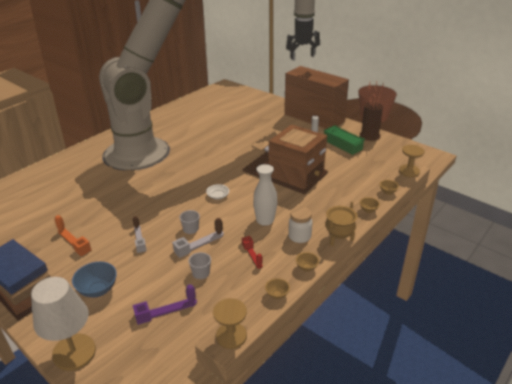

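View pics/top0.png

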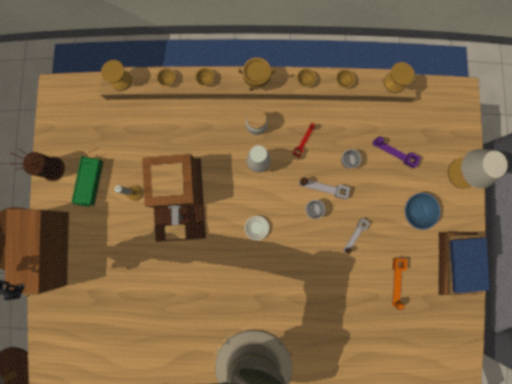

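View pics/wrist0.png

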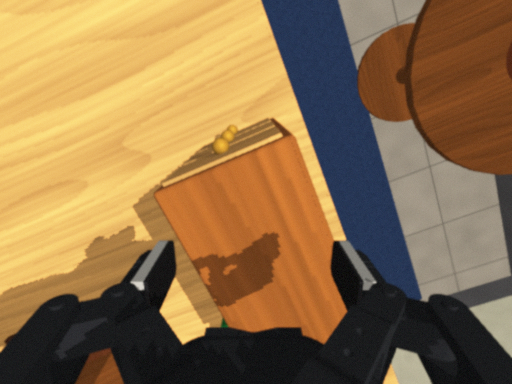

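The crank could be confused with several things, given here with their top-view pixels: purple (397,152), orange (400,282), red (304,141), the small grey crank (357,236) and the larger grey crank (326,188). I choose the larger grey one, with its hub at about (344,191). I'll check it in a crop.

```bash
cat >> h.py <<'E'
def ray(c,u,v):
    f=c['image'].shape[0]/2/np.tan(np.radians(c['vertical_fov'])/2)
    K=np.array([[f,0,c['cx']],[0,f,c['cy']],[0,0,1]])
    p=cv2.undistortPoints(np.array([[[u,v]]],float),K,np.array([c['k1'],0,0,0,0.]))[0,0]
    return np.array([p[0],p[1],1.])
def ext(c,s=None):
    "camera-to-world R,t"
    if 'R' in c: return c['R'].T,-c['R'].T@c['t']
    q=s['tool_rot'];M=np.eye(4);M[:3,:3]=Rn.from_quat([q[1],q[2],q[3],q[0]]).as_matrix();M[:3,3]=s['tcp_pos']
    M=M@c['T_tool_cam'];return M[:3,:3],M[:3,3]
def atz(c,u,v,z,s=None):
    R,t=ext(c,s);d=R@ray(c,u,v);return t+d*(z-t[2])/d[2]
def dep(c,u,v,s=None):
    R,t=ext(c,s);zz=c['z_map'][int(round(v)),int(round(u))];return R@(ray(c,u,v)*zz)+t
def proj(c,X,s=None):
    R,t=ext(c,s);p=R.T@(np.asarray(X)-t);f=c['image'].shape[0]/2/np.tan(np.radians(c['vertical_fov'])/2)
    a,b=p[:2]/p[2];k=1+c['k1']*(a*a+b*b);return np.array([f*a*k+c['cx'],f*b*k+c['cy']])
def cloud(c,s=None):
    h,w=c['z_map'].shape;R,t=ext(c,s)
    f=h/2/np.tan(np.radians(c['vertical_fov'])/2);K=np.array([[f,0,c['cx']],[0,f,c['cy']],[0,0,1]])
    u,v=np.meshgrid(np.arange(w),np.arange(h));p=cv2.undistortPoints(np.stack([u,v],-1).reshape(-1,1,2).astype(float),K,np.array([c['k1'],0,0,0,0.]))[:,0]
    z=c['z_map'].reshape(-1,1);P=np.hstack([p*z,z])@R.T+t;P[z[:,0]<=0]=np.nan;return P.reshape(h,w,3)
def quat_down(yaw,flip=False):
    # tool x down, tool z (jaw axis) at world yaw
    x=np.array([0,0,-1.]);z=np.array([np.cos(yaw),np.sin(yaw),0]);y=np.cross(z,x)
    q=Rn.from_matrix(np.stack([x,y,z],1)).as_quat();return [q[3],q[0],q[1],q[2]]
def crop(c,n,u0,v0,u1,v1,k):
    save(n,cv2.resize(c['image'][v0:v1,u0:u1],None,fx=k,fy=k,interpolation=cv2.INTER_CUBIC))
E
python3 - <<'E'
from h import *
import pickle
s,d=pickle.load(open('d0.pkl','rb'))
t=d['top']
crop(t,'c_crank',290,130,430,230,5)
crop(t,'c_mill',100,140,220,250,5)
for n,p in dict(bt=[(145,157),(192,155),(194,203),(147,206)],foot=[(155,240),(205,238)],pad=[(175,215)]).items():
    for q in p: print(n,q,dep(t,*q))
for q in [(344,191),(325,188),(305,182),(316,209),(352,158),(259,158),(136,193),(258,228),(30,290),(50,290)]: print(q,dep(t,*q),atz(t,*q,0))
E
```

```text
bt (145, 157) [0.63208573 0.31601561 0.15011575]
bt (192, 155) [ 0.6637555   0.20554921 -0.00185102]
bt (194, 203) [0.50441938 0.17686743 0.11533698]
bt (147, 206) [0.49263811 0.30733316 0.14280139]
foot (155, 240) [3.91514754e-01 3.17010327e-01 2.51977881e-04]
foot (205, 238) [0.40108232 0.15681238 0.00816323]
pad (175, 215) [0.47005181 0.24101236 0.06794263]
(344, 191) [ 0.55368468 -0.27743677  0.0036829 ] [ 0.55399447 -0.27816104  0.        ]
(325, 188) [ 0.56203856 -0.21656318  0.00788493] [ 0.56275342 -0.21775789  0.        ]
(305, 182) [ 0.57493962 -0.14839138  0.05785635] [ 0.58097274 -0.15441909  0.        ]
(316, 209) [ 0.49593828 -0.18857781  0.00642666] [ 0.49620129 -0.18941545  0.        ]
(352, 158) [ 0.65955736 -0.30431479  0.0009083 ] [ 0.65970552 -0.3045113   0.        ]
(259, 158) [ 0.62606953 -0.00934777  0.18493911] [ 0.65567972 -0.00843978  0.        ]
(136, 193) [0.53858316 0.37822491 0.01656624] [0.53980093 0.3831543  0.        ]
(258, 228) [ 0.43461416 -0.00802832  0.00662429] [ 0.43458021 -0.00799359  0.        ]
(30, 290) [0.24793401 0.63044508 0.19262802] [0.2153938  0.73898679 0.        ]
(50, 290) [0.23832826 0.60837264 0.11472803] [0.21928078 0.66683302 0.        ]
```

```bash
sleep 0
```

```text
(no output)
```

View pics/c_crank.png

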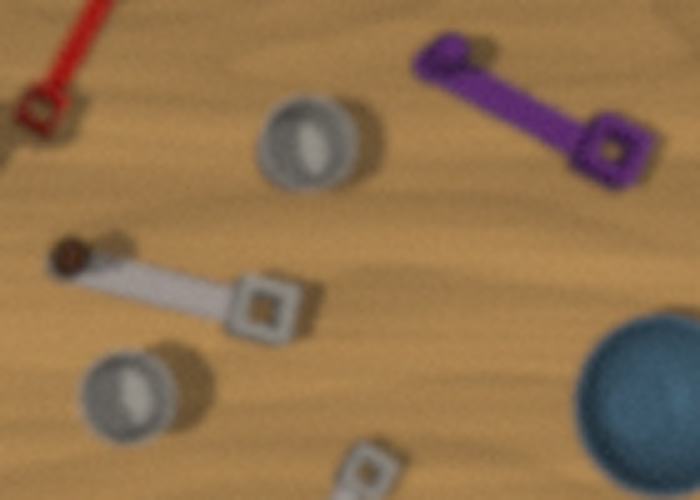

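View pics/c_mill.png

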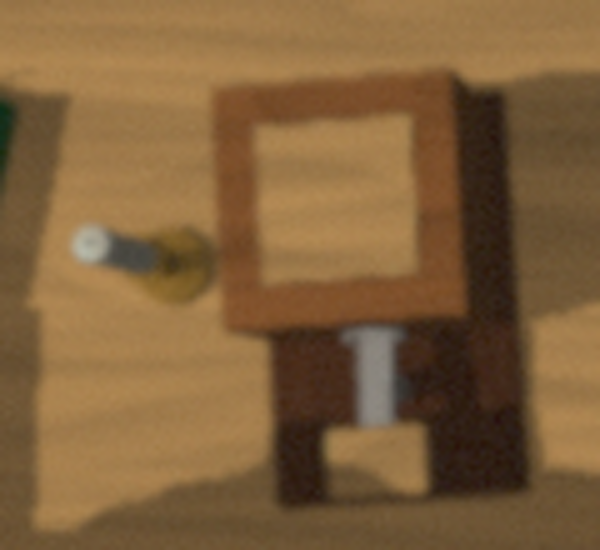

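The larger grey crank with the brown grip has its hub at crop (265,310) and its grip at (72,257). The lid corners and the pale lever pad are clear in the mill crop. Next I'll measure them.

Run:
```python
from h import *
import pickle
s,d=pickle.load(open('d0.pkl','rb'))
t=d['top'];sc=d['scene']
L=[atz(t,100+a/5,140+b/5,.152) for a,b in [(215,88),(455,72),(467,318),(230,330)]]
for l in L: print(l)
c=np.mean(L,0);print('lid c',c,'sides',[np.linalg.norm(L[i]-L[i-1]) for i in range(4)])
fr=[L[0]-L[3],L[1]-L[2]];print('x yaw',[np.degrees(np.arctan2(v[1],v[0])) for v in fr],'y yaw',[np.degrees(np.arctan2(v[1],v[0]))-90 for v in (L[0]-L[1],L[3]-L[2])])
p=atz(t,175,231.6,.083);print('pad',p,p-c,np.hypot(*(p-c)[:2]))
# box cloud check
for n,C in (('top',t),('scene',sc)):
    P=cloud(C);m=(abs(P[...,2]-.152)<.006)&(np.hypot(P[...,0]-c[0],P[...,1]-c[1])<.12)
    q=P[m][:,:2].astype(np.float32);r=cv2.minAreaRect(q);print(n,r,m.sum(),np.median(P[m][:,2]))
    m=(abs(P[...,2]-.0835)<.012)&(np.hypot(P[...,0]-p[0],P[...,1]-p[1])<.05);q=P[m];
    if len(q):print(' pad',q.mean(0),cv2.minAreaRect(q[:,:2].astype(np.float32)))
h=atz(t,343,192,.034);g=atz(t,304.4,181.4,.06);print('hub',h,'grip',g,np.hypot(*(h-g)[:2]),np.degrees(np.arctan2(*(g-h)[1::-1])))
for n,uv,z in [('cupA/B',(290+127/5,130+397/5),.048),('cup',(290+309/5,130+143/5),.048),('candle',(100+92/5,140+245/5),.165),('foot',(100+180/5,140+270/5),.0),('vase',(259,155),.185),('dish',(258,228),.018),('jar',(256,122),.085)]: print(n,atz(t,*uv,z))
crop(sc,'s_mill',230,60,350,190,5);crop(sc,'s_crank',160,200,280,290,5)
```

```text
[0.63003129 0.32126379 0.152     ]
[0.6399278  0.18312541 0.152     ]
[0.50082774 0.17276857 0.152     ]
[0.49220198 0.30773896 0.152     ]
lid c [0.5657472  0.24622418 0.152     ] sides [np.float64(0.13849129458852155), np.float64(0.13849242893698946), np.float64(0.1394850943632012), np.float64(0.1352457373009299)]
x yaw [np.float64(5.604345939222033), np.float64(4.2581621996396)] y yaw [np.float64(4.097785649845818), np.float64(3.656716194910004)]
pad [0.42061799 0.2368334  0.083     ] [-0.14512921 -0.00939078 -0.069     ] 0.14543271781540998
top ((0.5685844421386719, 0.25009462237358093), (0.14128609001636505, 0.1411229819059372), 5.060619831085205) 2374 0.15206902543936496
 pad [0.42339791 0.23739257 0.08119393] ((0.4342760145664215, 0.23769788444042206), (0.07159662246704102, 0.06150960922241211), 1.858217477798462)
scene ((0.571209192276001, 0.2470933198928833), (0.14354826509952545, 0.14687934517860413), 4.515499591827393) 950 0.15300974388243782
 pad [0.42683961 0.23030852 0.08128289] ((0.423047810792923, 0.23076854646205902), (0.05571838468313217, 0.06597159802913666), 39.2225341796875)
hub [ 0.54800969 -0.26835715  0.034     ] grip [ 0.57651025 -0.146351    0.06      ] 0.1252907917785374 76.85152215366381
cupA/B [ 0.49300528 -0.1813399   0.048     ]
cup [ 0.65000371 -0.29348625  0.048     ]
candle [0.53836838 0.38552286 0.165     ]
foot [0.53659643 0.38304441 0.        ]
vase [ 0.63434994 -0.00925021  0.185     ]
dish [ 0.43467246 -0.00808796  0.018     ]
jar [0.75116612 0.00140319 0.085     ]
```

The measurements agree: lid sides are 138–140 mm, hub to grip is 125 mm, and pad to mill is about 146 mm. The mill centre is about (0.568, 0.248) with a yaw of about 4.5°. Now I'll press the lever with the jaws shut.

```bash
cat >> h.py <<'E'
MC=np.array([.568,.248]);MY=np.radians(4.6)
def mill(x,y): 
    c,s=np.cos(MY),np.sin(MY);return MC+np.array([c*x-s*y,s*x+c*y])
def bestq(p,yaws):
    b=None
    for y in yaws:
        q=quat_down(y);j=ik(list(p),q)
        if j is not None and (b is None or abs(j[6])<abs(b[1][6])): b=(q,j,y)
    return b
def st(m=''):
    s=get_state();print(m,round(s['time_s'],2),np.round(s['tcp_pos'],4),'F',np.round(s['ft_force'],1),'T',np.round(s['ft_torque'],2),'gap',round(s['finger_gap'],4));return s
E
python3 - <<'E'
from h import *
x,y=mill(-.148,0);print(x,y)
s=get_state();move_l([s['tcp_pos'][0],s['tcp_pos'][1],.27],velocity=.3)
gripper_to(0.0)
b=bestq([x,y,.2],[MY+np.pi/2,MY-np.pi/2]);print(b)
move_ptp([x,y,.2],b[0]);st()
move_l([x,y,.09],velocity=.2);st()
for z in (.075,.065,.060,.0575):
    move_l([x,y,z],velocity=.06);st()
c=read_camera('scene');save('s1',c['image'])
E
```

```text
0.4204767259884754 0.23613055919932888
([np.float64(-0.4795313012909431), np.float64(0.5196630938235028), np.float64(-0.4795313012909431), np.float64(-0.5196630938235028)], array([-0.56719757,  0.35860751, -0.08184214,  2.17251221,  0.04995168,
        0.61216026,  0.96633486]), np.float64(1.6510814723866356))
 2.87 [0.4207 0.2373 0.2002] F [0.8 0.3 0.9] T [ 0.03 -0.02  0.  ] gap 0.0001
 3.57 [0.4206 0.2367 0.0903] F [-0.4 -0.8 -0.4] T [ 0.04 -0.01 -0.03] gap 0.0002
 3.97 [0.4203 0.2366 0.0755] F [-1.9  1.   5.3] T [ 0.34  0.67 -0.07] gap -0.0001
 4.28 [0.4202 0.2363 0.0653] F [-2.7  0.8  4.1] T [ 0.14  0.62 -0.03] gap -0.0002
 4.53 [0.4203 0.2362 0.0604] F [-4.3  1.   3.7] T [0.19 0.83 0.06] gap -0.0001
 4.78 [0.4205 0.2362 0.0579] F [-4.2  1.1  5.6] T [ 0.19  0.83 -0.01] gap 0.0
```

View pics/s1.png

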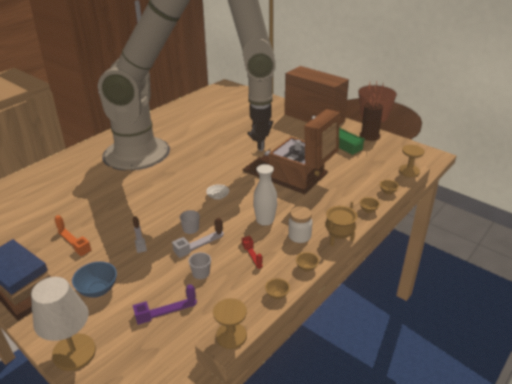

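The lid at (325,135) is near vertical and not yet certainly over. I'll press on to the stop.

Run:
```python
from h import *
x,y=mill(-.148,0)
for z in (.0565,.0555,.0545,.0535):
    move_l([x,y,z],velocity=.05);s=st()
    if s['ft_force'][2]>12: break
sleep(.5);st()
c=read_camera('scene');save('s2',c['image'])
move_l([x,y,.095],velocity=.08);st()
move_l([x,y,.25],velocity=.25)
c=read_camera('scene');crop(c,'s3',230,60,350,190,4)
c=read_camera('top');save('t3',c['image']);import pickle;pickle.dump(c,open('t3.pkl','wb'))
```

```text
5.08 [0.4205 0.2362 0.0574] F [-5.3  0.2 14.5] T [0.08 1.05 0.01] gap 0.0002
 5.58 [0.4205 0.2362 0.0574] F [-5.   0.9 13.9] T [ 0.03  1.   -0.01] gap -0.0001
 6.27 [0.4207 0.236  0.0949] F [ 0.1  0.4 -0.2] T [0.   0.01 0.06] gap -0.0001
```

View pics/s3.png

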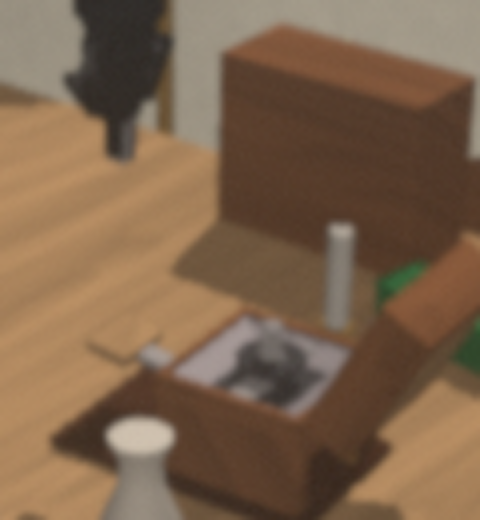

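View pics/t3.png

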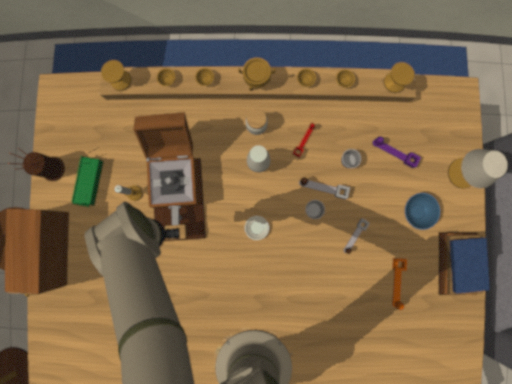

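The lid stands open, and the pale pad is back up at s3 (125,345). Next I'll look at the shaft from close above with the wrist camera.

Run:
```python
from h import *
import pickle
gripper_to(.085)
x,y=mill(-.03,0)
move_l([x,y,.25],quat_down(MY+np.pi/2),velocity=.25)
sleep(.2)
s=st();c=read_camera('wrist');save('w4',c['image']);pickle.dump((s,c),open('w4.pkl','wb'))
t=read_camera('top');pickle.dump(t,open('t4.pkl','wb'))
```

```text
8.74 [0.5371 0.2457 0.2502] F [-0.4 -0.  -0.3] T [ 0.01  0.   -0.03] gap 0.0852
```

View pics/w4.png

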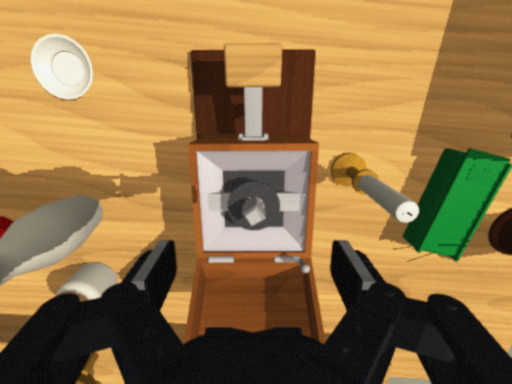

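Run:
```python
from h import *
import pickle
s,c=pickle.load(open('w4.pkl','rb'))
crop(c,'w4c',215,170,295,240,10)
z=c['z_map'];P=cloud(c,s)
for v in range(190,226,3): print(v,' '.join('%4d'%round(P[v,u,2]*1000) for u in range(232,280,3)))
```

```text
190   87  110  111  111  112  111  109  111  111  110  111  110  110  110   86   87
193  110  110  110  110  111  110  110  110  110  110  109  111  110  110  111   94
196  110  112  110  109  111  111  111  111  111  110  110  110  110  111  110  108
199  109  111  110  112  110  110  109  114  117  108  110  111  110  110  111  110Traceback (most recent call last):
  File "<stdin>", line 6, in <module>
  File "<stdin>", line 6, in <genexpr>
ValueError: cannot convert float NaN to integer
```

View pics/w4c.png

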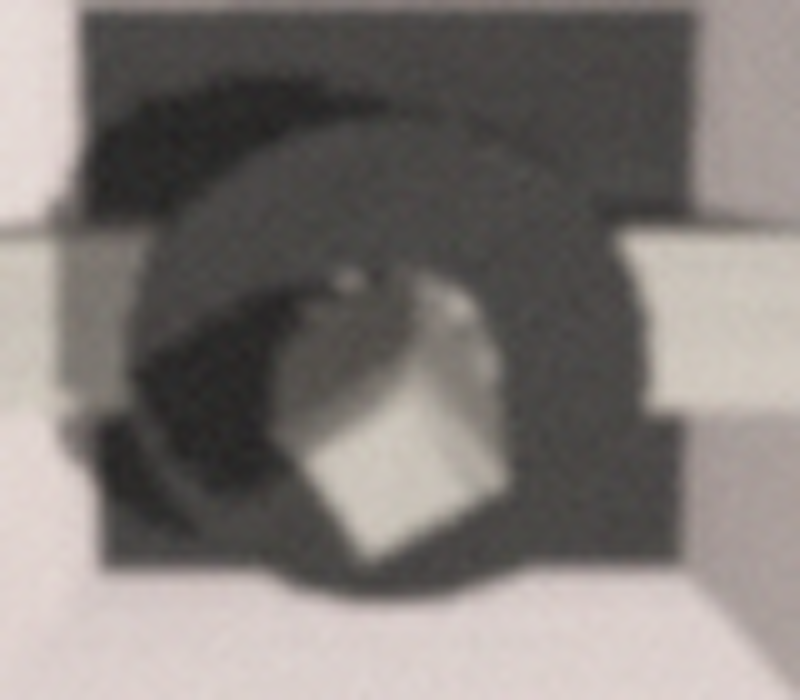

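Run:
```python
from h import *
import pickle
s,c=pickle.load(open('w4.pkl','rb'))
o=lambda p:(215+(p[0]+.5)/10-.5,170+(p[1]+.5)/10-.5)
V=np.array([atz(c,*o(p),.140,s) for p in [(415,380),(508,487),(370,562),(305,460)]])
print(V,V.mean(0))
for i in range(4):
    e=V[(i+1)%4]-V[i];print(np.linalg.norm(e),np.degrees(np.arctan2(e[1],e[0]))%90)
D=np.array([atz(c,*o(p),.110,s) for p in [(128,340),(648,340),(385,112),(395,598),(210,185),(565,160)]])[:,:2].astype(np.float32)
print('disk',cv2.fitEllipse(D) if 1 else 0, cv2.minEnclosingCircle(D))
# depth-based
P=cloud(c,s);m=np.abs(P[...,2]-.1102)<.004;m[:,:225]=0;m[:,285:]=0;m[:170]=0;m[240:]=0
n,l,stt,ce=cv2.connectedComponentsWithStats(m.astype(np.uint8));k=1+np.argmax(stt[1:,4]);q=P[l==k][:,:2].astype(np.float32);print('circ',cv2.minEnclosingCircle(q),len(q))
m=(np.abs(P[...,2]-.140)<.003);m[:,:235]=0;m[:,275:]=0;m[:190]=0;m[235:]=0;q=P[m];print('shaft top',len(q),q.mean(0),cv2.minAreaRect(q[:,:2].astype(np.float32)))
# mill rim outer corners (z .104)  and shaft height map
m=np.zeros_like(m)
for v in range(200,232,2): print(v,' '.join('%4.0f'%(P[v,u,2]*1000) for u in range(240,270,2)))
```

```text
[[0.55837453 0.25069549 0.14      ]
 [0.56934557 0.26116498 0.14      ]
 [0.5789061  0.24776981 0.14      ]
 [0.56802697 0.24026254 0.14      ]] [0.56866329 0.2499732  0.14      ]
0.015164889485432806 43.65993758321961
0.016457042761020238 35.51654844989597
0.013217963615442098 34.608069195687165
0.014213235034991318 42.77459144844735
disk ((0.5685585737228394, 0.2486114799976349), (0.05668698623776436, 0.06142647564411163), 51.4024658203125) ((0.5680080056190491, 0.2494509518146515), 0.03003518469631672)
circ ((0.5700307488441467, 0.24886959791183472), 0.030354520305991173) 1638
shaft top 230 [0.56836941 0.24834178 0.13959756] ((0.5690671801567078, 0.2482697069644928), (0.017094837501645088, 0.01657811552286148), 37.59077453613281)
200  110  110  111  111  110  111  115  118  120  110  111  109  110  111  111
202  110  110  111  111  113  118  121  125  125  116  111  nan  110  110  111
204  110  110  113  116  120  125  126  nan  131  123  113  110  111  112  111
206  111  115  118  124  127  129  133  135  136  128  118  nan  111  111  111
208  110  122  124  127  132  136  137  1
[... 206 characters left out ...]
137  137  139  141  140  140  140  140  139  137  134  125  111  110
216  109  110  139  140  140  140  140  140  140  140  139  137  131  111  111
218  111  110  111  140  140  141  141  140  140  140  140  139  136  111  111
220  109  110  110  138  139  141  140  140  140  139  139  137  110  110  110
222  110  110  111  111  139  141  141  140  141  136  110  110  110  109  109
224  110  110  111  112  110  139  140  138  112  111  110  110  111  110  111
226  111  111  111  110  110  136  111  111  111  111  110  111  111  110  111
228   88  110  110  109  111  110  110  111  109  111  112  110  110   88   87
230   88   89   89   89  110  112  110  112  110  109   89   89   88   89   89
```

The shaft axis is at about (0.5688, 0.249), the shoulder height comes out at 110 mm and the shaft top at 140 mm, and the shaft yaw is about 39° (mod 90). I'll check joint solutions for the pick and place, then look at the crank from above.

Run:
```python
from h import *
import pickle
h=[.548,-.268];a=np.radians(76.85)
for d in (-90,90):
    print('pick',d,ik([*h,.2],quat_down(a+np.radians(d))))
    for A in (-141,129):
        print('place',A,d,ik([.5688,.249,.13],quat_down(np.radians(A+d))))
s=get_state();move_l([s['tcp_pos'][0],s['tcp_pos'][1],.33],velocity=.3)
move_ptp([*h,.25],quat_down(a-np.pi/2))
gripper_to(.062);sleep(.2)
s=st();c=read_camera('wrist');save('w5',c['image']);pickle.dump((s,c),open('w5.pkl','wb'))
print(s['q'])
```

```text
pick -90 [ 0.04892742  0.53424056  0.46753426  1.9222315  -0.33863111  0.7626066
  0.47867307]
place -141 -90 [-0.38260362  0.60274851 -0.18129682  1.92301835  0.17419765  0.63076618
  1.5778237 ]
place 129 -90 [-0.59849966  0.60210425  0.14186613  1.93766267 -0.14001775  0.61114407
  0.31426883]
pick 90 [ 1.03857997  0.73313258 -1.10143736  1.85949069  0.76142688  1.04521157
  2.53268012]
place -141 90 [-0.85799589  0.662714    0.55150868  1.95451751 -0.5424686   0.67444053
 -0.85654024]
place 129 90 [ 0.15449522  0.85608626 -1.10497599  1.88865143  0.91746915  1.0156375
  2.45727601]
 11.7 [ 0.548  -0.2679  0.25  ] F [-0.7  0.3 -0.6] T [ 0.03 -0.02  0.02] gap 0.062
[ 0.00688556  0.48101085  0.52414307  1.8753363  -0.30891253  0.86592255
  0.45495372]
```

View pics/w5.png

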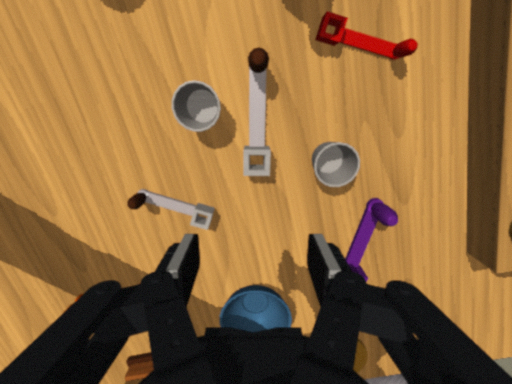

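Run:
```python
from h import *
import pickle
s,c=pickle.load(open('w5.pkl','rb'))
crop(c,'w5c',215,30,305,190,5);crop(c,'w5d',235,140,280,185,16)
```

```text
(no output)
```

View pics/w5d.png

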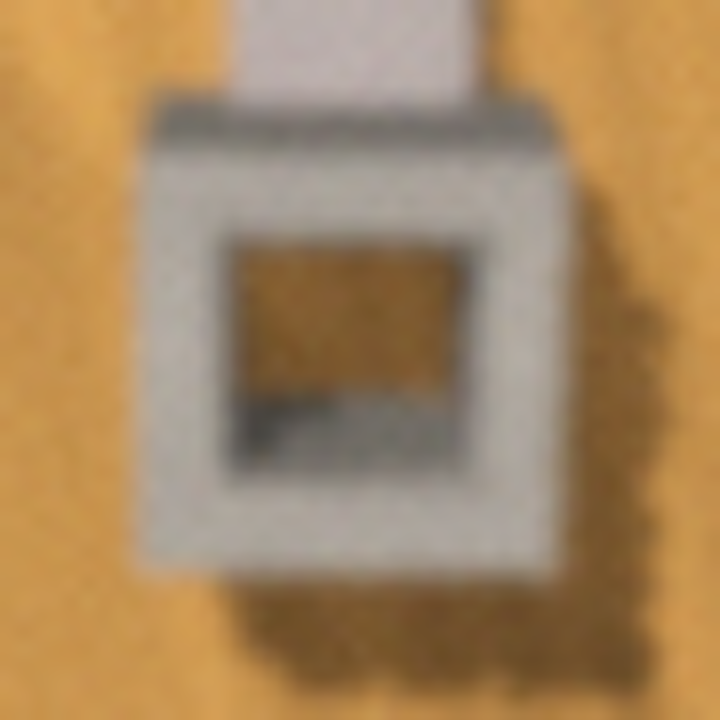

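View pics/w5c.png

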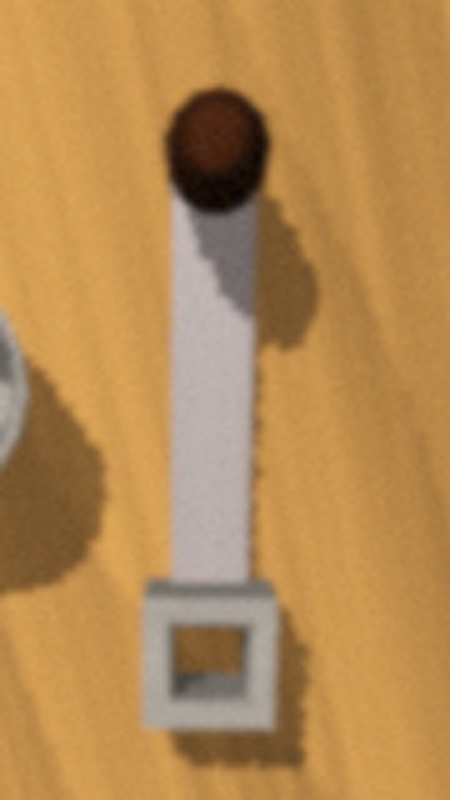

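Run:
```python
from h import *
import pickle
s,c=pickle.load(open('w5.pkl','rb'))
o=lambda p:(235+(p[0]+.5)/16-.5,140+(p[1]+.5)/16-.5)
V=np.array([atz(c,*o(p),.034,s) for p in [(147,150),(570,150),(562,578),(140,578)]]);print(V.mean(0))
for i in range(4):
    e=V[(i+1)%4]-V[i];print(np.linalg.norm(e),np.degrees(np.arctan2(e[1],e[0])))
H=np.array([atz(c,*o(p),.034,s) for p in [(225,240),(478,240),(473,476),(228,476)]]);print('hole',H.mean(0))
o=lambda p:(215+(p[0]+.5)/5-.5,30+(p[1]+.5)/5-.5)
E=[atz(c,*o(p),.008,s) for p in [(173,575),(173,220),(248,575),(256,220)]]
A=(E[0]+E[2])/2;B=(E[1]+E[3])/2;print('arm',A,B,np.degrees(np.arctan2(*(B-A)[1::-1])),[np.linalg.norm(E[0]-E[2]),np.linalg.norm(E[1]-E[3])])
g=atz(c,*o((216,138)),.06,s);print('grip top',g,np.hypot(*(g-V.mean(0))[:2]),np.degrees(np.arctan2(*(g-V.mean(0))[1::-1])))
P=cloud(c,s);m=(abs(P[...,2]-.034)<.004);m[:135]=0;m[190:]=0;m[:,:235]=0;m[:,280:]=0;q=P[m];print('depth hub',q[:,2].mean(),cv2.minAreaRect(q[:,:2].astype(np.float32)))
```

```text
[ 0.5519475  -0.26887368  0.034     ]
0.035233064438726015 -13.173743908836355
0.036918164564001904 -103.0821395839187
0.03628780448461263 166.8258929468386
0.036931312706007496 75.28130139570456
hole [ 0.55180524 -0.26809676  0.034     ]
arm [ 0.55679325 -0.24932711  0.008     ] [ 0.57855293 -0.15909327  0.008     ] 76.44210972315271 [np.float64(0.02133158637145015), np.float64(0.02176744579507608)]
grip top [ 0.58078527 -0.14697616  0.06      ] 0.1252622128899407 76.69002380760817
depth hub 0.03411321753099386 ((0.5515524744987488, -0.2689264118671417), (0.03541853651404381, 0.03647183999419212), 76.14210510253906)
```

The hub is at (0.5517, −0.2686) with a yaw of 76.6°, hub sides of 35–37 mm and the grip 125 mm out. I'll grasp it.

Run:
```python
from h import *
import pickle
h=[.5517,-.2686];q=quat_down(np.radians(76.6-90))
move_l([*h,.12],q,velocity=.25)
move_l([*h,.05],velocity=.15);st()
move_l([*h,.006],velocity=.06);st()
gripper_to(.02,60);st('grip')
move_l([*h,.05],velocity=.08);sleep(.2);st()
c=read_camera('wrist');save('w6',c['image'])
c=read_camera('top');crop(c,'t6',290,130,430,230,5)
```

```text
13.03 [ 0.5522 -0.2691  0.051 ] F [1.1 0.7 0.6] T [-0.03 -0.03  0.02] gap 0.0619
 13.92 [ 0.5517 -0.2688  0.0061] F [ 0.9 -0.1  0.4] T [-0.01  0.   -0.01] gap 0.0624
grip 14.27 [ 0.5521 -0.2688  0.0067] F [0.5 1.4 6.3] T [ 0.05  0.16 -0.08] gap 0.035
 15.17 [ 0.5514 -0.2685  0.0495] F [-0.6  0.5 -2.6] T [-0.11  0.01  0.03] gap 0.0351
```

View pics/w6.png

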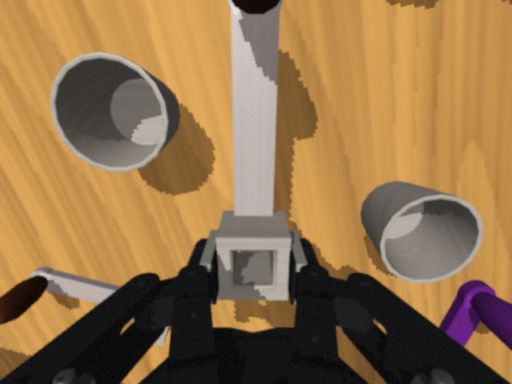

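View pics/t6.png

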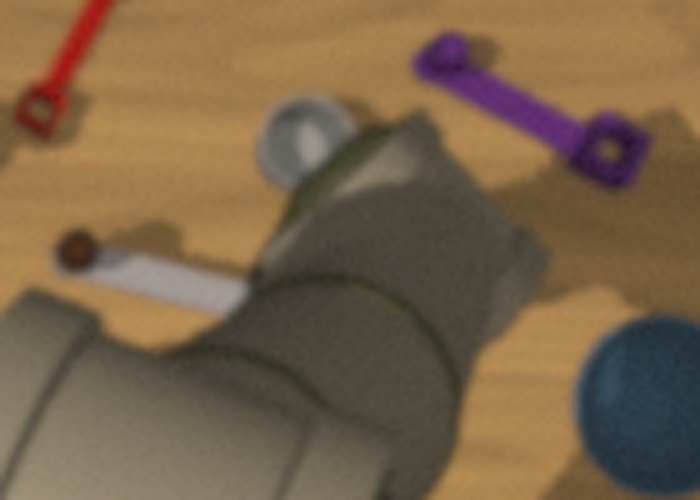

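The crank is held, with the hub square between the pads (gap 35 mm). I'll carry it high over the mill with the arm towards the front right (world yaw about −141°).

Run:
```python
from h import *
import pickle
move_l([.5517,-.2686,.32],velocity=.3)
A=np.radians(-141.)
S=[.5688,.249]
move_ptp([*S,.32],quat_down(A-np.pi/2));st()
move_l([*S,.175],velocity=.15);sleep(.3)
s=st();c=read_camera('wrist');save('w7',c['image']);pickle.dump((s,c),open('w7.pkl','wb'))
crop(c,'w7c',205,190,305,310,6)
c=read_camera('scene');crop(c,'s7',230,60,350,190,4)
```

```text
18.19 [0.5693 0.2476 0.3197] F [-0.1 -0.4 -3.3] T [-0.01 -0.08  0.02] gap 0.0353
 19.61 [0.569  0.2491 0.1756] F [ 0.  -0.2 -3.2] T [ 0.09 -0.05 -0.02] gap 0.0352
```

View pics/w7.png

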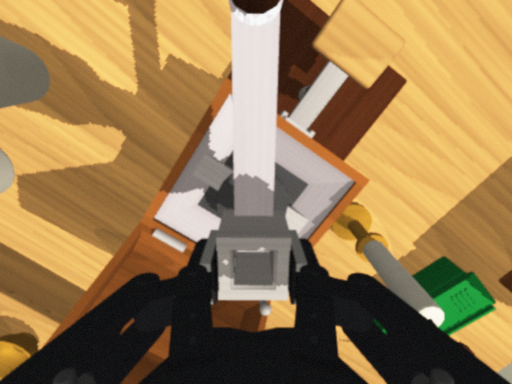

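View pics/w7c.png

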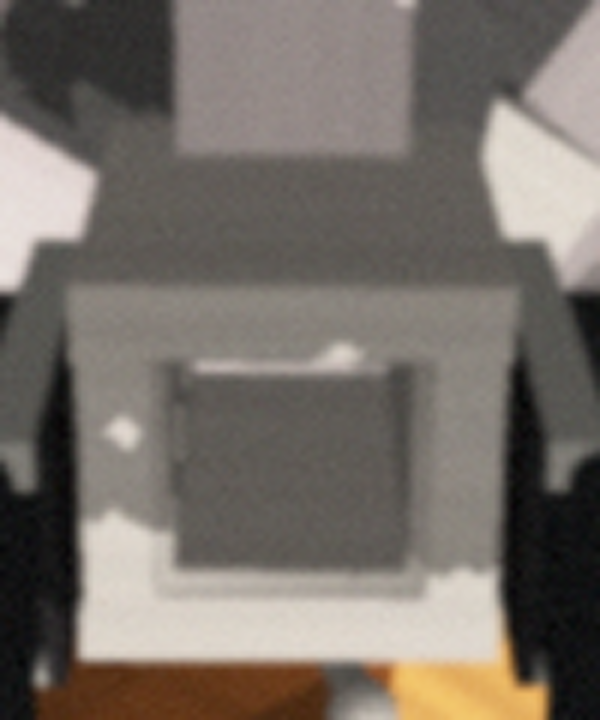

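View pics/s7.png

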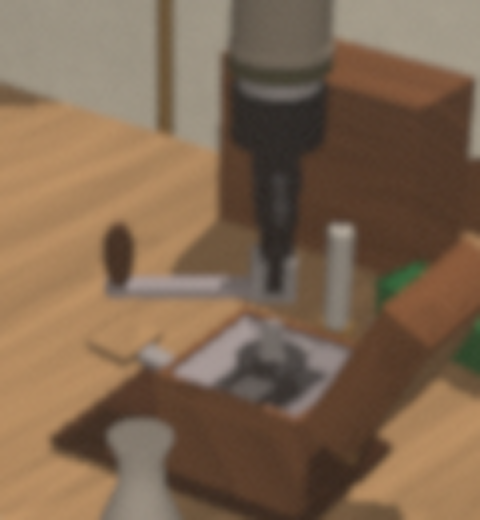

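Run:
```python
from h import *
import pickle
s,c=pickle.load(open('w7.pkl','rb'))
o=lambda p:(205+(p[0]+.5)/6-.5,190+(p[1]+.5)/6-.5)
zt=s['tcp_pos'][2]+.0273
V=np.array([atz(c,*o(p),zt,s) for p in [(70,288),(520,288),(502,662),(80,662)]]);print(V.mean(0),s['tcp_pos'])
for i in range(4):
    e=V[(i+1)%4]-V[i];print(np.linalg.norm(e),np.degrees(np.arctan2(e[1],e[0])))
P=cloud(c,s);m=np.zeros(P.shape[:2],bool);m[240:298,220:288]=1;m&=abs(P[...,2]-zt)<.006
q=P[m];print(len(q),np.median(q[:,2])-s['tcp_pos'][2]);A=np.c_[q[:,:2]-q[:,:2].mean(0),np.ones(len(q))];print('tilt',np.linalg.lstsq(A,q[:,2],rcond=None)[0])
print(cv2.minAreaRect(q[:,:2].astype(np.float32)))
c=read_camera('scene');
```

```text
[0.56791636 0.24945493 0.20286963] [0.56897516 0.24909021 0.17556963]
0.035836391704474654 128.99444812164413
0.036123272567835985 38.98202741287243
0.03647264635612293 -50.99673172191936
0.036134627080472145 -142.02688004783408
2797 0.027316241617681564
tilt [-0.02361363 -0.01738975  0.20254065]
((0.5676842331886292, 0.2494855672121048), (0.03431735932826996, 0.034667328000068665), 38.62973403930664)
```

The hub is centred to within about 1 mm. I'll shift the tool by that amount and lower slowly, watching the force.

Run:
```python
from h import *
S=np.array([.5698,.2487])
f0=get_state()['ft_force']
move_l([*S,.150],velocity=.08);st()
for z in [.146,.143,.140,.137,.134,.131]:
    move_l([*S,z],velocity=.03);s=st()
    if np.linalg.norm(s['ft_force']-f0)>12: print('stop');break
c=read_camera('wrist');crop(c,'w8c',205,190,305,310,6)
```

```text
20.23 [0.5695 0.2486 0.1491] F [-0.2  0.8 -3. ] T [ 0.06 -0.07  0.01] gap 0.0354
 20.51 [0.5698 0.2487 0.146 ] F [ 0.9 -0.2 -3.2] T [ 0.01 -0.09 -0.04] gap 0.0352
 20.76 [0.5697 0.2486 0.1429] F [ 0.9 -0.  -3.3] T [ 0.02 -0.07  0.  ] gap 0.0351
 21.01 [0.5697 0.2486 0.1398] F [ 0.8 -1.2 -2.9] T [ 0.06 -0.1  -0.  ] gap 0.0351
 21.26 [0.5697 0.2486 0.1367] F [ 0.3 -0.6 -2.9] T [ 0.02 -0.01 -0.02] gap 0.0351
 21.51 [0.5697 0.2487 0.1338] F [ 0.6 -0.1 -2.6] T [ 0.04 -0.03  0.03] gap 0.0349
 21.76 [0.5697 0.2486 0.1308] F [-0.1 -0.1 -3.3] T [-0.02 -0.07  0.01] gap 0.0351
```

View pics/w8c.png

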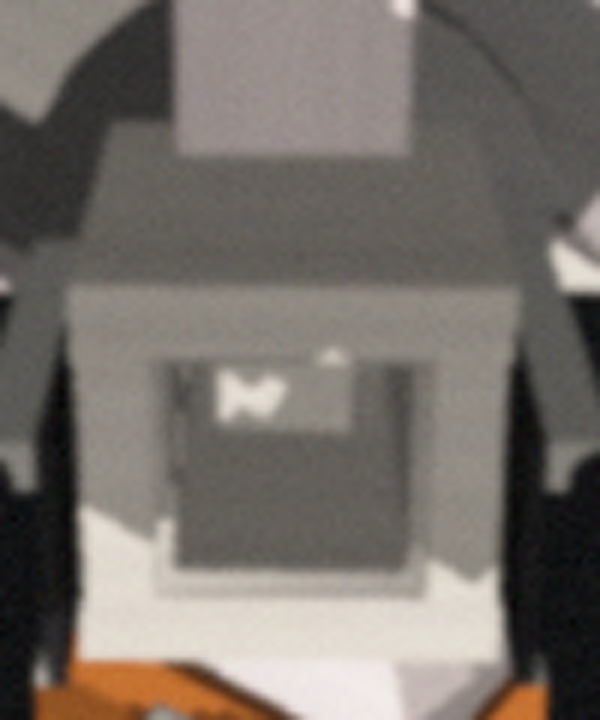

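The shaft top shows inside the hole at about (283,395), square to it, with no contact force. I'll continue down.

Run:
```python
from h import *
S=np.array([.5698,.2487])
f0=np.array([0,0,-3.])
for z in [.128,.125,.122,.120,.1185,.1175,.117,.1165,.116,.1155]:
    move_l([*S,z],velocity=.03);s=st()
    if np.linalg.norm(s['ft_force']-f0)>8: print('stop');break
c=read_camera('wrist');crop(c,'w9c',205,190,305,310,6)
```

```text
22.06 [0.5697 0.2487 0.1278] F [-0.2 -0.1 -3.7] T [ 0.07 -0.05 -0.01] gap 0.0352
 22.31 [0.5697 0.2487 0.1248] F [-0.1  0.1 -2.8] T [ 0.06 -0.06 -0.01] gap 0.035
 22.56 [0.5697 0.2487 0.1218] F [-0.3 -0.3 -2.9] T [-0.01 -0.07 -0.02] gap 0.0349
 22.81 [0.5697 0.2486 0.1199] F [-0.4  0.1 -2.8] T [ 0.04 -0.06 -0.04] gap 0.0352
 23.06 [0.5697 0.2487 0.1184] F [-0.9 -0.1 -3.1] T [ 0.02 -0.08 -0.03] gap 0.0348
 23.31 [0.5698 0.2487 0.1174] F [ 0.4 -0.1 -2.8] T [ 0.06 -0.09  0.03] gap 0.0351
 23.56 [0.5698 0.2487 0.117 ] F [ 0.2 -0.4 -3. ] T [ 0.05 -0.08  0.07] gap 0.0352
 23.81 [0.5699 0.2488 0.1167] F [ 0.  -0.4 -0.4] T [-0.05  0.09  0.03] gap 0.0346
 24.06 [0.5699 0.2487 0.1166] F [-1.5 -1.   4.5] T [-0.17  0.44 -0.01] gap 0.0349
 24.31 [0.5699 0.2487 0.1166] F [-4.3 -1.   9.9] T [-0.26  0.75 -0.01] gap 0.0352
stop
```

View pics/w9c.png

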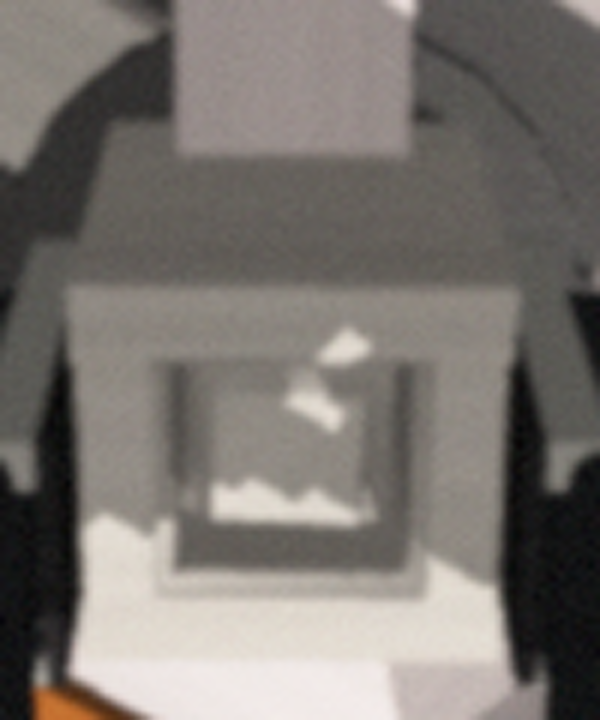

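Contact came at TCP z = 0.1167, exactly the predicted home height, and the shaft fills the hole. I'll release, rise and check.

Run:
```python
from h import *
import pickle
S=np.array([.5698,.2487])
move_l([*S,.1166],velocity=.03)
gripper_to(.05);st()
sleep(.2)
move_l([*S,.20],velocity=.1);st()
move_l([*S,.26],velocity=.2)
# back off toward the front so that the camera sees it
x,y=S+np.array([-.03,-.02]);move_l([x,y,.27],velocity=.2);sleep(.3)
s=st();c=read_camera('wrist');save('w10',c['image']);pickle.dump((s,c),open('w10.pkl','wb'))
c=read_camera('scene');crop(c,'s10',230,60,350,190,4);pickle.dump(c,open('s10.pkl','wb'))
```

```text
24.9 [0.5699 0.2487 0.1165] F [-0.1  0.4 -0.4] T [ 0.04 -0.02 -0.02] gap 0.0501
 26.08 [0.5695 0.2485 0.1994] F [ 0.3 -0.7 -0.8] T [-0.02  0.02 -0.01] gap 0.0495
 27.17 [0.54   0.229  0.2695] F [-0.2 -1.  -0.3] T [ 0.02 -0.03  0.01] gap 0.0499
```

View pics/w10.png

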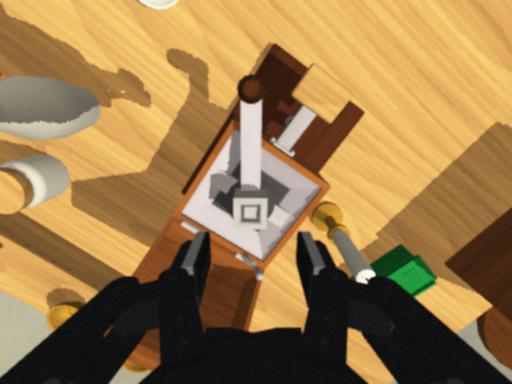

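View pics/s10.png

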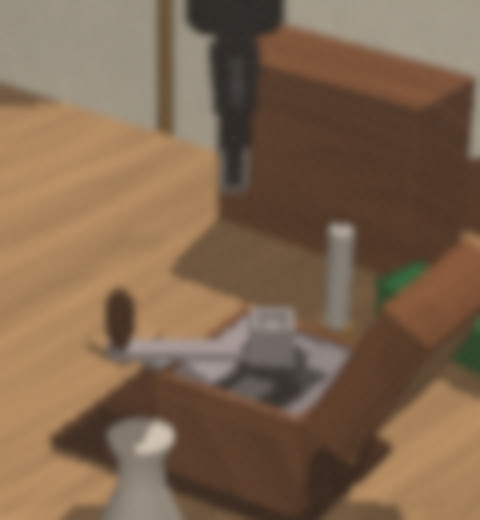

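Run:
```python
from h import *
import pickle
s,c=pickle.load(open('w10.pkl','rb'))
crop(c,'w10c',220,60,340,240,4)
P=cloud(c,s)
def reg(m,n):
    q=P[m];r=cv2.minAreaRect(q[:,:2].astype(np.float32));A=np.c_[q[:,:2]-q[:,:2].mean(0),np.ones(len(q))]
    print(n,len(q),'z',np.median(q[:,2]).round(4),'slope',np.linalg.lstsq(A,q[:,2],rcond=None)[0][:2].round(3),'rect',np.round(r[0],4),np.round(r[1],4),round(r[2],1))
w=np.zeros(P.shape[:2],bool);w[185:235,225:275]=1
reg(w&(abs(P[...,2]-.144)<.004),'hub top')
reg(w&(abs(P[...,2]-.140)<.02)&0==1 if 0 else w&(abs(P[...,2]-.144)<.008),'hub+shaft')
w[:]=0;w[110:180,235:268]=1
reg(w&(abs(P[...,2]-.118)<.006),'arm top')
u=[(x,y) for x,y in [(332,92)]]
w[:]=0;w[70:110,305:345]=1;reg(w&(abs(P[...,2]-.085)<.015),'pad')
t=read_camera('top');crop(t,'t11',100,100,220,250,4)
pickle.dump(t,open('t11.pkl','wb'))
```

```text
hub top 885 z 0.144 slope [0.002 0.004] rect [0.5694 0.2487] [0.0368 0.0362] 39.2
hub+shaft 1077 z 0.1438 slope [0.022 0.015] rect [0.5692 0.2489] [0.0371 0.0362] 38.4
arm top 1456 z 0.1181 slope [0.005 0.005] rect [0.5152 0.2061] [0.0754 0.0227] 38.2
pad 1412 z 0.0833 slope [-0.16  -0.012] rect [0.4162 0.2357] [0.0421 0.0479] 39.2
```

View pics/w10c.png

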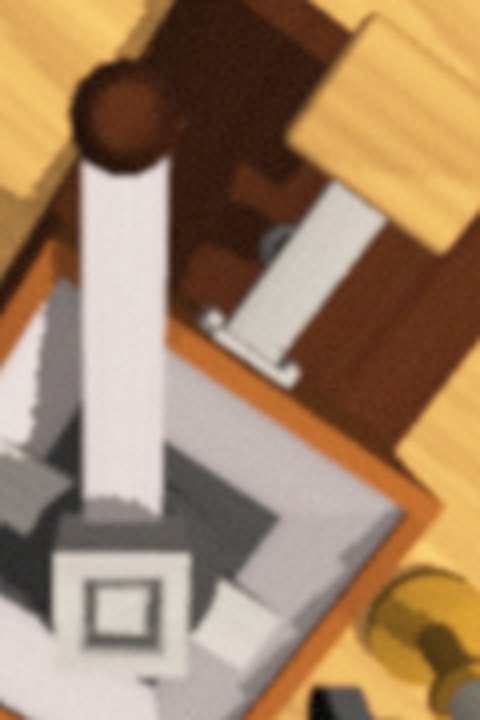

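The hub top is at 0.144 m and level, which is home, and the pad is back at its rest slope. I'll do one quick overall check before handing in.

Run:
```python
from h import *
import pickle
t=pickle.load(open('t11.pkl','rb'));save('t11f',t['image'])
```

```text
(no output)
```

View pics/t11f.png

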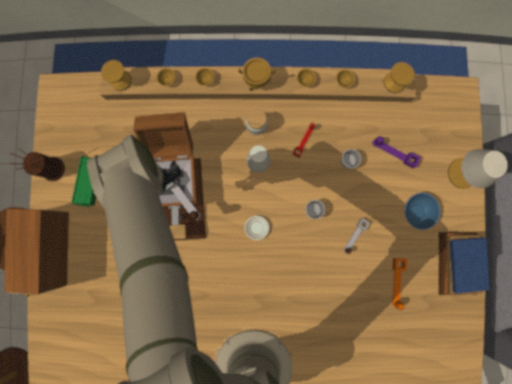

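The cups (316,209) and (352,158), vase (259,157), dish (258,228), jar (256,122) and bowl (423,211) are where they were. The lid at (162,132) is open.

Run:
```python
from h import *
st();sign_off()
```

```text
27.32 [0.5399 0.2288 0.2697] F [-0.3  0.4  0.3] T [ 0.   -0.   -0.03] gap 0.05
the job is handed in; nothing more can be done
```

The mill is ready for grinding, and I handed the job in at 27.3 s; `sign_off()` gave no verdict.

- **Lid:** I pressed the lever to its stop, where the force rose to about 14 N. The lid swung over and stayed open. The lever came back up: the pad is at 83 mm with its rest slope of 0.16 rad.
- **Crank:** I fitted the larger grey crank with its arm towards the front right, away from the open lid and the candlestick. The peak force on the way down was about 10 N at the wrist. After letting go, the hub top was at 144 mm, exactly home. It was level to 0.005 rad and within about 1 mm of the shaft axis, with the shaft visible square in the hole.
- **Rest of the shelf:** In the last top view the cups, vase, dish, jar and bowl were where they started, and the gripper was well clear of everything. The robot arm hid the candlestick and part of the incense box in that view, but the last wrist picture showed both standing.

No check failed. A tilt of about 0.03 rad showed while the crank was being carried, and it was gone once the crank was seated.

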